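# Sort free and seized pliers at the electrician's bench

### The job

Two pairs of insulated pliers lie open on the bench, and some of them may have a seized joint. Deal with one pair completely before starting on the other: squeeze its two red handles firmly together; if it closes, lay it, fully shut, flat in the stock tray (the solid-walled tray with the carrying handle), and if it jams, lay it flat, still open, in the repair crate (the slatted one). Leave the tester, the screwdriver and the terminal strip alone.

Things in the scene. Friction and masses are not known exactly. Their poses are not given: they have to be found in the camera images.
- pliers_a: One of two like pliers, lying flat, 158 mm long, 22 mm thick, about 240 g; steel jaws, a thin steel stop between the handles, red-yellow grips. Origin on the pivot axis, at the underside. z up; jaws along +x to +47 mm; when shut the handles run along -x, grips from -30 to -110 mm. Frame of the half with its handle at -y; the other handle opens to +y: the midline turns by minus half the joint angle. Balance point near x = -30.
- pliers_b: The other of two like pliers, lying flat, 158 mm long, 22 mm thick, about 240 g; steel jaws, a thin steel stop between the handles, red-yellow grips. Origin on the pivot axis, at the underside. z up; jaws along +x to +47 mm; when shut the handles run along -x, grips from -30 to -110 mm. Frame of the half with its handle at -y; the other handle opens to +y: the midline turns by minus half the joint angle. Balance point near x = -30.
- pliers_a_half (a joint): opening of the pliers pliers_a, rad: 0 shut, 0.30 to 0.38 at first, stop at 0.42. Free: about 1 N at the handles closes it, and it stays as left. Seized: gives only to about 0.25 to 0.27, then jams (0.23 at 40 N). Drawn anew each time: none, one or both may be seized.
- pliers_b_half (a joint): opening of the pliers pliers_b, rad: 0 shut, 0.30 to 0.38 at first, stop at 0.42. Free: about 1 N at the handles closes it, and it stays as left. Seized: gives only to about 0.25 to 0.27, then jams (0.23 at 40 N). Drawn anew each time: none, one or both may be seized.
- pliers_a_grip (a point): Centre of the -y handle's grip (80 x 12 x 22 mm), 11 mm above the underside, 70 mm behind the pivot. 50 mm from the pivot the handles measure 41 mm over their outer faces when shut, about 54 mm when jammed, up to 60 mm at first.
- pliers_a_half_grip (a point): Centre of the +y handle's grip (80 x 12 x 22 mm), 11 mm above the underside, 70 mm behind the pivot. 50 mm from the pivot the handles measure 41 mm over their outer faces when shut, about 54 mm when jammed, up to 60 mm at first.
- pliers_b_grip (a point): Centre of the -y handle's grip (80 x 12 x 22 mm), 11 mm above the underside, 70 mm behind the pivot. 50 mm from the pivot the handles measure 41 mm over their outer faces when shut, about 54 mm when jammed, up to 60 mm at first.
- pliers_b_half_grip (a point): Centre of the +y handle's grip (80 x 12 x 22 mm), 11 mm above the underside, 70 mm behind the pivot. 50 mm from the pivot the handles measure 41 mm over their outer faces when shut, about 54 mm when jammed, up to 60 mm at first.
- stock_tray: Stock tray: black moulded tray with solid walls 6 mm thick and a bar-shaped carrying handle sticking out 36 mm on its -x side (towards the robot); inner floor 6 mm above the origin; z up, floor 210 x 230 mm outside (x by y), walls 45 mm high, fixed to the bench. Origin at the centre of its underside. Holds two pairs side by side along x, 105 mm apart in y.
- repair_crate: Repair crate: slatted light wooden box without a handle, walls 7 mm thick with a 14 mm square post in each inner corner; inner floor 7 mm above the origin; z up, floor 210 x 230 mm outside (x by y), walls 45 mm high, fixed to the bench. Origin at the centre of its underside. Holds two pairs side by side along x, 105 mm apart in y.
- tester: Bystander: grey box-shaped insulation tester with a display, 100 x 190 x 50 mm, beyond the pliers. Origin: centre of underside.
- screwdriver: Bystander: screwdriver with red handle lying on the bench beyond the pliers.
- terminals: Bystander: white terminal strip 30 x 100 x 20 mm, between the robot and the pliers. Origin: centre of underside.
There are look-alikes about, which are no part of the job. Leave any green look-alike of the pliers_a alone.

How it is judged:
On the way, in this order (a step that is already met when the one before it is completed fails the run):
1. a first pair has been squeezed firmly by both insulated handles at once (over 5 N on each) (((contact force between the fingers and pliers_a_c1 above 5 N and contact force between the fingers and pliers_a_half_c1 above 5 N) or (contact force between the fingers and pliers_b_c1 above 5 N and contact force between the fingers and pliers_b_half_c1 above 5 N))), for 0.2 s.
2. with the first pair lying in a tray, the other pair has been squeezed firmly by both insulated handles at once (over 5 N on each) ((((contact force between the fingers and pliers_a_c1 above 5 N and contact force between the fingers and pliers_a_half_c1 above 5 N) and ((x of pliers_b in the frame of stock_tray between -0.09 and 0.09 m and y of pliers_b in the frame of stock_tray between -0.1 and 0.1 m and z of pliers_b in the frame of stock_tray between 0 and 0.025 m and angle between pliers_b's own z axis and vertical below 0.2 rad) or (x of pliers_b in the frame of repair_crate between -0.09 and 0.09 m and y of pliers_b in the frame of repair_crate between -0.1 and 0.1 m and z of pliers_b in the frame of repair_crate between 0 and 0.025 m and angle between pliers_b's own z axis and vertical below 0.2 rad))) or ((contact force between the fingers and pliers_b_c1 above 5 N and contact force between the fingers and pliers_b_half_c1 above 5 N) and ((x of pliers_a in the frame of stock_tray between -0.09 and 0.09 m and y of pliers_a in the frame of stock_tray between -0.1 and 0.1 m and z of pliers_a in the frame of stock_tray between 0 and 0.025 m and angle between pliers_a's own z axis and vertical below 0.2 rad) or (x of pliers_a in the frame of repair_crate between -0.09 and 0.09 m and y of pliers_a in the frame of repair_crate between -0.1 and 0.1 m and z of pliers_a in the frame of repair_crate between 0 and 0.025 m and angle between pliers_a's own z axis and vertical below 0.2 rad))))), for 0.2 s.
At the end, for the whole second after the job is handed in: Each pair lies at rest and flat (tilt under 0.2 rad, origin under 25 mm above the tray's underside) with its pivot inside a tray: shut (joint under 0.1 rad) in the stock tray, or still open (joint over 0.17 rad) in the repair crate (((x of pliers_a in the frame of stock_tray between -0.09 and 0.09 m and y of pliers_a in the frame of stock_tray between -0.1 and 0.1 m and z of pliers_a in the frame of stock_tray between 0 and 0.025 m and angle between pliers_a's own z axis and vertical below 0.2 rad and value of joint pliers_a_half below 0.1 rad) or (x of pliers_a in the frame of repair_crate between -0.09 and 0.09 m and y of pliers_a in the frame of repair_crate between -0.1 and 0.1 m and z of pliers_a in the frame of repair_crate between 0 and 0.025 m and angle between pliers_a's own z axis and vertical below 0.2 rad and value of joint pliers_a_half above 0.17 rad)) and linear speed of each of pliers_a, pliers_b below 0.02 m/s and ((x of pliers_b in the frame of stock_tray between -0.09 and 0.09 m and y of pliers_b in the frame of stock_tray between -0.1 and 0.1 m and z of pliers_b in the frame of stock_tray between 0 and 0.025 m and angle between pliers_b's own z axis and vertical below 0.2 rad and value of joint pliers_b_half below 0.1 rad) or (x of pliers_b in the frame of repair_crate between -0.09 and 0.09 m and y of pliers_b in the frame of repair_crate between -0.1 and 0.1 m and z of pliers_b in the frame of repair_crate between 0 and 0.025 m and angle between pliers_b's own z axis and vertical below 0.2 rad and value of joint pliers_b_half above 0.17 rad))); the robot touches nothing.
It fails at once if the tester is shoved more than 30 mm (distance of tester from where it was at the start of the episode above 0.03 m).
It fails at once if the screwdriver is shoved more than 30 mm (distance of screwdriver from where it was at the start of the episode above 0.03 m).
It fails at once if the terminal strip is shoved more than 30 mm (distance of terminals from where it was at the start of the episode above 0.03 m).
It also fails if it takes over 51 s, if anything falls off the work surface, if the arm or the gripper's body presses on something with over 40 N, if the wrist force passes 120 N, or if a joint passes its speed limit or range.

### The arm

A 6-joint arm with a two-finger parallel gripper is mounted at the origin on the work surface. World frame = base frame: x ahead of the robot, y to its left, z up, the work surface at z = 0. Lengths are in m, angles in rad, forces in N, time in s.
With the tool pointing down it reaches from about 0.375 to 0.975 m from the base axis. Payload 3.8 kg.
Tool frame: the origin (TCP) lies at the very end of the fingers, on their centre line; the grasp point (between the pads) lies 19 mm behind it; z points along the fingers, y is the direction in which the jaws open and shut (so a half turn about z gives the same grasp; the last joint's range is limited). The gripper opens to 85 mm and grips with 20 to 120 N. Pads are 22 mm wide; open, the fingers measure 114 mm over their backs; the gripper's body (76 mm by 85 mm) begins 54 mm behind the grasp point. The pads swing forward as they close: fully open they stand 13 mm farther back than shut.
Start: joints at [1.146, 0.264, 1.604, -0, 1.274, -0.037], TCP at [0.255, 0.625, 0.231] pointing down, gripper open.
Joint ranges: [-2.63, 2.63], [-0.94, 2.18], [0.31, 2.57], [-1.31, 4.45], [0, 2.66], [-2.55, 2.55]. Speed limits (rad/s): [2.57, 2.57, 3.14, 3.14, 3.14, 3.14].

### API

Orientations are given as a rotation vector (axis times angle).
In Python, from workcell import bot gives the robot as it stands.
- The arm moves only by the tool jog_arm, never from a script. Its argument "plan" is a list of rows, each an object of numbers: "claw": the closure, from 0 (fully open) to 1 (shut); "x", "y", "z": the shift along the tool's x, y, z in m; "turn": the turn about the tool's z in degrees. In form: [{"claw": .., "x": .., "y": .., "z": .., "turn": ..}, ...]. A call has 1 to 10 rows; each row shifts and turns the commanded pose from where the row before left it, along the tool's axes as they then stand; what a row does not reach is not made up. A row lasts 1/8 s, in which the tool goes at most 62.5 mm and 10.7 degrees, less where a joint would pass 70% of its speed; a pose out of reach is approached as far as the arm can. A call is refused whole if a number of a shift passes 0.0625 or a number of a turn 10.7, either way. A call with a gripper value outside its range is refused whole. The fingers move at their own pace and stop on an object; "newtons" is the grip in N (left out, the last holds). Time passes only in rows, so rows that do not move let the fingers close. It gives the time, the measured TCP pose, the force and the opening at its end, in the units of the state.
- bot.read_state(): the state, without advancing time (a new reading comes with each control period).
- bot.read_camera(name): name is "side" or "top"; returns the picture (400x640x3 uint8, red, green, blue); there is no depth.
- bot.camera_params(name): a dict with "fx", "fy", "cx", "cy" (pixels), "world_to_cam" (4x4, takes a point from world to camera coordinates). Camera axes: x right, y up, looking along -z (the intrinsics and any distortion apply to the point x, -y, -z); pixel columns grow to the right and rows downward; lengths in m; the calibration is good to about 2 mm. A picture is of the moment at which its call begins. camera_params takes no time and is no camera call.
- bot.finish_job(): hands the job in, once; it reports no verdict.
The state is a dict: "time": time; "q": joint angles; "joint_vel": joint speeds; "joint_torque": joint torques, N m; "tool_pos": TCP position; "tcp_rot": TCP orientation; "wrist_force": force on the tool from outside, world axes, zero at the start; "torque": the same for the moment, N m; "width": opening from 0.0 (shut) to 1.0 (fully open).
Only numpy, scipy, OpenCV 4.12 (cv2) and the standard library are available. Lean on these libraries where they do the work, as an engineer would, in place of code of your own. Each camera call takes 0.05 s, during which the arm holds its last target. There are 200 camera calls.

## Working session

There is one attempt and no reset: what is moved stays moved. The work goes in short steps, Python scripts to look and compute and a tool call to move; the robot and the scene stay as the last step left them, time stands still between calls to the robot, and variables do not carry over. Pictures are saved under pics/ and viewed, about 8 in all and at most 12, crops included, and the job is handed in when it is done.

Besides the shell and the picture viewer there is one more tool, called after "Emit:" as name([rows], argument=value, ...), one row to a line, values as JSON. jog_arm: Moves the arm, as the interface text tells. Its arguments: {"type":"object","properties":{"plan":{"type":"array","items":{"type":"object","properties":{"claw":{"type":"number"},"x":{"type":"number"},"y":{"type":"number"},"z":{"type":"number"},"turn":{"type":"number"}}}},"newtons":{"type":"number"}},"required":["plan"]}

```bash
mkdir -p pics; ls
cat > h.py <<'E'
import numpy as np, cv2
from workcell import bot
def snap(n,f):
    im=bot.read_camera(n); cv2.imwrite('pics/'+f,im[...,::-1]); return im
def ray(n,u,v,z):
    p=bot.camera_params(n); T=np.linalg.inv(np.array(p['world_to_cam']))
    d=T[:3,:3]@np.array([(u-p['cx'])/p['fx'],-(v-p['cy'])/p['fy'],-1]); o=T[:3,3]
    return o+d*(z-o[2])/d[2]
def proj(n,P):
    p=bot.camera_params(n); c=np.array(p['world_to_cam'])@np.append(P,1)
    return p['cx']-p['fx']*c[0]/c[2], p['cy']+p['fy']*c[1]/c[2]
E
python3 - <<'E'
from h import *
snap('top','t0.png'); snap('side','s0.png')
for n in('top','side'): print({k:np.round(v,3).tolist() for k,v in bot.camera_params(n).items()})
print({k:np.round(v,3).tolist() for k,v in bot.read_state().items()})
E
```

```text
pics
{'fx': 382.366, 'fy': 382.366, 'cx': 316.221, 'cy': 196.631, 'world_to_cam': [[-0.023, -0.999, -0.03, 0.0], [0.991, -0.027, 0.134, -0.48], [-0.135, -0.026, 0.991, -1.037], [0.0, 0.0, 0.0, 1.0]]}
{'fx': 435.848, 'fy': 435.848, 'cx': 318.949, 'cy': 197.365, 'world_to_cam': [[0.911, -0.412, 0.01, -0.484], [0.219, 0.503, 0.836, -0.14], [-0.35, -0.76, 0.548, -1.06], [0.0, 0.0, 0.0, 1.0]]}
{'time': 0.1, 'q': [1.146, 0.265, 1.605, 0.0, 1.274, -0.037], 'joint_vel': [0.0, -0.002, -0.004, -0.0, -0.001, 0.001], 'joint_torque': [0.001, -51.671, -36.859, -0.0, 0.006, 0.0], 'tool_pos': [0.255, 0.624, 0.23], 'tcp_rot': [-0.605, -3.082, 0.003], 'wrist_force': [0.211, -0.895, -0.699], 'torque': [0.012, 0.008, 0.068], 'width': 1.001}
```

View pics/t0.png

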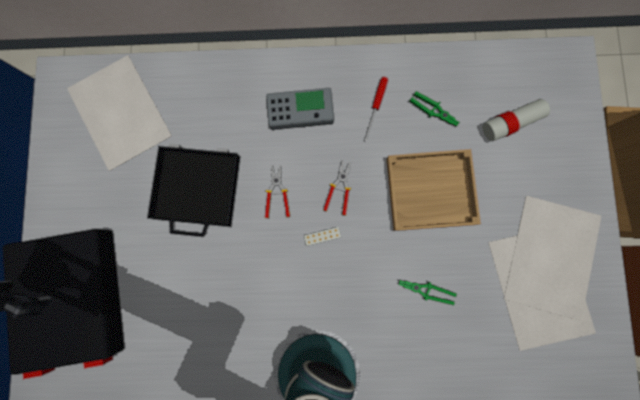

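View pics/s0.png

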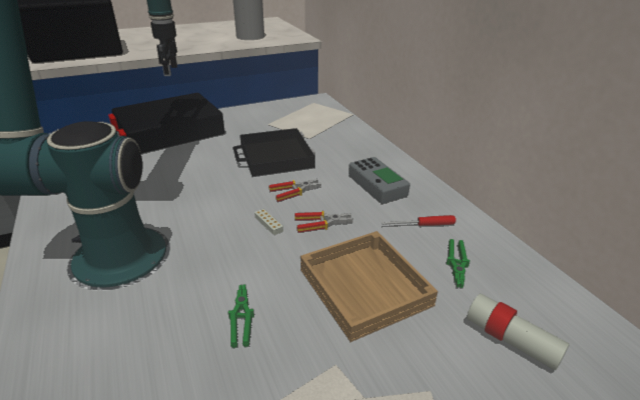

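Candidates seen in the top view:
- Red-handled pliers at (277,193) and (340,190). These two fit the description.
- Green look-alike pliers at (433,108) and (428,292). Leave alone.
- Red screwdriver at (377,105) and a red-banded tube at (515,120). Neither is wanted.
- For the stock tray, the black tray with a handle at (195,187), not the black toolbox at (60,300).
- For the repair crate, the wooden crate at (433,190).

Next I measure these and check a close crop.

```bash
cat >> h.py <<'E'
def handles(im,n,box,z=0.02,verbose=True):
    """red+yellow grips in box -> list of (centre, dir, len, wid) in world"""
    x0,y0,x1,y1=box
    hsv=cv2.cvtColor(im,cv2.COLOR_RGB2HSV)
    m=((hsv[...,0]<35)|(hsv[...,0]>172))&(hsv[...,1]>120)&(hsv[...,2]>60)
    k=np.zeros_like(m); k[y0:y1,x0:x1]=1; m=(m&k).astype(np.uint8)
    nl,lab,st,ce=cv2.connectedComponentsWithStats(m,connectivity=8)
    out=[]
    for i in range(1,nl):
        if st[i,4]<15: continue
        v,u=np.nonzero(lab==i)
        P=np.array([ray(n,a,b,z)[:2] for a,b in zip(u,v)])
        c=P.mean(0); w,V=np.linalg.eigh(np.cov(P.T)); d=V[:,1]; d=d*np.sign(d[0])
        out.append((c,d,*np.sqrt(12*w[::-1]),ce[i]))
        if verbose: print('grip px',ce[i].round(1),'xy',c.round(4),'ang',np.degrees(np.arctan2(d[1],d[0])).round(1),'LxW',np.sqrt(12*w[::-1]).round(3))
    return out
def pair(h):
    h=sorted(h,key=lambda t:-t[0][1])[:2]   # left (+y) first
    (c1,d1,*_),(c2,d2,*_)=h
    m=(c1+c2)/2; dd=d1+d2; dd/=np.linalg.norm(dd)
    ang=np.arccos(np.clip(d1@d2,-1,1))
    s=np.linalg.norm(c1-c2)
    print('mid',m.round(4),'heading',np.degrees(np.arctan2(dd[1],dd[0])).round(1),'angle',ang.round(3),'sep',s.round(4),'pivot~',(m+0.07*dd).round(4))
E
python3 - <<'E'
from h import *
im=cv2.imread('pics/t0.png')[...,::-1].copy()
for b in((255,150,300,225),(315,150,360,225)):
    h=handles(im,'top',b); pair(h)
    hs=handles(cv2.imread('pics/s0.png')[...,::-1].copy(),'side',(262,170,330,203) if b[0]==255 else (290,207,360,235),0.015)
    if len(hs)==2: pair(hs)
hsv=cv2.cvtColor(im,cv2.COLOR_RGB2HSV)
for nm,c in dict(tray=[(158,147),(240,152),(232,226),(149,218)],crate=[(386,155),(471,150),(480,222),(392,230)]).items():
    P=np.array([ray('top',*p,0.045)[:2] for p in c]); print(nm,P.round(3).tolist(),P.mean(0).round(3),[np.linalg.norm(P[i]-P[i-1]).round(3) for i in range(4)])
cv2.imwrite('pics/c0.png',cv2.resize(im[135:255,140:490,::-1],None,fx=2.28,fy=2.28,interpolation=cv2.INTER_CUBIC))
# terminals/tester
for p in[(304,237),(339,228),(267,128),(333,124),(364,140)]: print(p,ray('top',*p,0.01).round(3))
E
```

```text
grip px [285.7 202.1] xy [0.4686 0.0752] ang 7.6 LxW [0.083 0.01 ]
grip px [267.7 203. ] xy [0.4675 0.1265] ang -4.6 LxW [0.082 0.011]
mid [0.4681 0.1009] heading 1.5 angle 0.212 sep 0.0513 pivot~ [0.5381 0.1027]
grip px [281.2 185.7] xy [0.4628 0.1229] ang 1.3 LxW [0.077 0.035]
grip px [289.  193.9] xy [0.4682 0.0712] ang 12.2 LxW [0.086 0.032]
mid [0.4655 0.097 ] heading 6.7 angle 0.19 sep 0.052 pivot~ [0.535  0.1053]
grip px [328.8 196.7] xy [ 0.4807 -0.0471] ang -19.3 LxW [0.082 0.01 ]
grip px [345.3 200.8] xy [ 0.4676 -0.0931] ang -9.9 LxW [0.078 0.01 ]
mid [ 0.4742 -0.0701] heading -14.6 angle 0.164 sep 0.0479 pivot~ [ 0.5419 -0.0877]
grip px [308.4 215.5] xy [ 0.4773 -0.0507] ang -14.1 LxW [0.077 0.032]
grip px [312.5 226. ] xy [ 0.4683 -0.0986] ang -7.7 LxW [0.082 0.031]
mid [ 0.4728 -0.0746] heading -10.9 angle 0.112 sep 0.0487 pivot~ [ 0.5415 -0.0879]
tray [[0.633, 0.435], [0.611, 0.2], [0.403, 0.222], [0.431, 0.454]] [0.52  0.328] [np.float64(0.203), np.float64(0.236), np.float64(0.209), np.float64(0.234)]
crate [[0.59, -0.21], [0.597, -0.445], [0.397, -0.453], [0.381, -0.216]] [ 0.491 -0.331] [np.float64(0.209), np.float64(0.235), np.float64(0.2), np.float64(0.238)]
(304, 237) [0.369 0.026 0.01 ]
(339, 228) [ 0.392 -0.073  0.01 ]
(267, 128) [0.69  0.129 0.01 ]
(333, 124) [ 0.696 -0.065  0.01 ]
(364, 140) [ 0.645 -0.154  0.01 ]
```

View pics/c0.png

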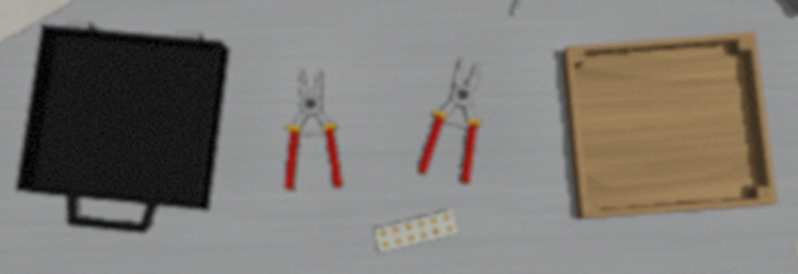

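The crop (140–490 × 135–255, scaled 2.28×) confirms both pairs are red with yellow collars and open. Their pivots are near full-image px (276,181) and (343,177). The tray handle is at the lower left, and the crate is slatted. Grip lengths measure about 82 mm and tray sides about 0.21 × 0.235 m, which fits. I start with the left pair.

```bash
cat >> h.py <<'E'
from scipy.spatial.transform import Rotation as R
def go(x,y,z,hd):
    """pliers heading hd deg; prints turn, then tool-frame shifts after the turn"""
    s=bot.read_state(); M=R.from_rotvec(s['tcp_rot']).as_matrix()
    a=np.degrees(np.arctan2(M[1,1],M[0,1])); t=-((hd+90-a+90)%180-90)
    M2=M@R.from_euler('z',t,degrees=True).as_matrix()
    print('t',round(s['time'],2),'pos',np.round(s['tool_pos'],4),'yaxis',round(a,1),'w',round(s['width'],3),'F',np.round(s['wrist_force'],1),'q6',round(s['q'][5],2))
    print('turn',round(t,1),'shift',(M2.T@(np.array([x,y,z])-s['tool_pos'])).round(4), 'tilt',M[:,2].round(3))
E
python3 - <<'E'
from h import *
go(.485,.1012,.10,1.5)
print(ray('top',276,180.6,.02),ray('top',342.6,176.7,.02))
E
```

```text
t 0.1 pos [0.255  0.6243 0.2301] yaxis 67.8 w 1.001 F [ 0.2 -0.9 -0.7] q6 -0.04
turn -23.7 shift [-0.2164 -0.5287  0.1309] tilt [-0.001 -0.002 -1.   ]
[0.53105446 0.10221271 0.02      ] [ 0.53684681 -0.08784535  0.02      ]
```

Emit:
jog_arm([
  {"turn": -8},
  {"turn": -8},
  {"turn": -7.7},
  {"x": -0.024,"y": -0.055},
  {"x": -0.024,"y": -0.055},
  {"x": -0.024,"y": -0.055},
  {"x": -0.024,"y": -0.055},
  {"x": -0.024,"y": -0.055},
  {"x": -0.024,"y": -0.055},
  {"x": -0.024,"y": -0.055},
], newtons=30)

```text
schema error: expected keys claw, x, y, z, turn
```

Emit:
jog_arm([
  {"x": -0.024,"y": -0.055},
  {"x": -0.024,"y": -0.055},
  {"y": -0.034},
  {"z": 0.05},
  {"z": 0.05},
  {"z": 0.02},
  {},
])

```text
schema error: expected keys claw, x, y, z, turn
```

Run:
```python
from h import *
go(.485,.1012,.004,1.5)
```

```text
t 0.1 pos [0.255  0.6243 0.2301] yaxis 67.8 w 1.001 F [ 0.2 -0.9 -0.7] q6 -0.04
turn -23.7 shift [-0.2165 -0.5285  0.2269] tilt [-0.001 -0.002 -1.   ]
```

All keys are needed in every row.

Emit:
jog_arm([
  {"claw": 0,"x": 0,"y": 0,"z": 0,"turn": -8},
  {"claw": 0,"x": 0,"y": 0,"z": 0,"turn": -8},
  {"claw": 0,"x": 0,"y": 0,"z": 0,"turn": -7.7},
  {"claw": 0,"x": -0.024,"y": -0.055,"z": 0,"turn": 0},
  {"claw": 0,"x": -0.024,"y": -0.055,"z": 0,"turn": 0},
  {"claw": 0,"x": -0.024,"y": -0.055,"z": 0,"turn": 0},
  {"claw": 0,"x": -0.024,"y": -0.055,"z": 0,"turn": 0},
  {"claw": 0,"x": -0.024,"y": -0.055,"z": 0,"turn": 0},
  {"claw": 0,"x": -0.024,"y": -0.055,"z": 0,"turn": 0},
  {"claw": 0,"x": -0.024,"y": -0.055,"z": 0,"turn": 0},
], newtons=30)

```text
time: 1.35
tool_pos: [0.4334, 0.2424, 0.231]
tcp_rot: [0.041, -3.141, 0.0]
wrist_force: [0.9, 1.6, 0.2]
width: 1.006
```

Emit:
jog_arm([
  {"claw": 0,"x": -0.024,"y": -0.055,"z": 0,"turn": 0},
  {"claw": 0,"x": -0.024,"y": -0.055,"z": 0,"turn": 0},
  {"claw": 0,"x": 0,"y": -0.034,"z": 0,"turn": 0},
  {"claw": 0,"x": 0,"y": 0,"z": 0.05,"turn": 0},
  {"claw": 0,"x": 0,"y": 0,"z": 0.05,"turn": 0},
  {"claw": 0,"x": 0,"y": 0,"z": 0.02,"turn": 0},
  {"claw": 0,"x": 0,"y": 0,"z": 0,"turn": 0},
])

```text
time: 2.22
tool_pos: [0.4825, 0.1012, 0.1088]
tcp_rot: [0.04, -3.136, 0.001]
wrist_force: [0.7, 0.6, 0.7]
width: 1.0
```

Run:
```python
from h import *
go(.485,.1012,.004,1.5)
```

```text
t 2.23 pos [0.4825 0.1012 0.1088] yaxis 91.5 w 1.0 F [0.7 0.6 0.7] q6 -1.44
turn -0.0 shift [-0.0031  0.      0.1047] tilt [-0.006 -0.001 -1.   ]
```

Emit:
jog_arm([
  {"claw": 0,"x": -0.003,"y": 0,"z": 0.04,"turn": 0},
  {"claw": 0,"x": 0,"y": 0,"z": 0.035,"turn": 0},
  {"claw": 0,"x": 0,"y": 0,"z": 0.02,"turn": 0},
  {"claw": 0,"x": 0,"y": 0,"z": 0.009,"turn": 0},
  {"claw": 0,"x": 0,"y": 0,"z": 0,"turn": 0},
])

```text
time: 2.85
tool_pos: [0.4884, 0.1019, 0.0079]
tcp_rot: [-0.041, 3.141, 0.0]
wrist_force: [-0.2, 0.2, 1.4]
width: 1.001
```

Run:
```python
from h import *
go(.485,.1012,.004,1.5)
im=snap('side','s1.png')
cv2.imwrite('pics/s1c.png',cv2.resize(im[110:240,220:400,::-1],None,fx=4,fy=4,interpolation=cv2.INTER_CUBIC))
```

```text
t 2.85 pos [0.4884 0.1019 0.0079] yaxis 91.5 w 1.001 F [-0.2  0.2  1.4] q6 -1.44
turn -0.0 shift [ 0.0035 -0.0006  0.0039] tilt [ 0.001  0.    -1.   ]
```

View pics/s1c.png

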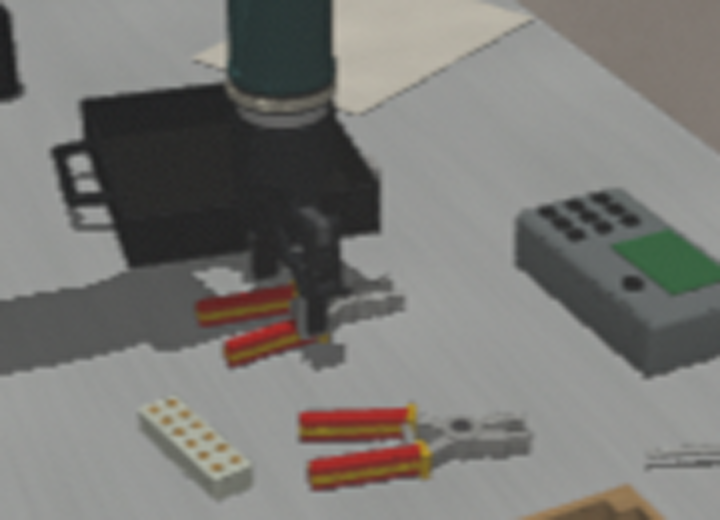

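The fingers straddle the left pair's handles. The near finger, at crop (318,320), sits just behind the yellow collar, so I shift back about 6 mm, go down a little and squeeze.

Emit:
jog_arm([
  {"claw": 0,"x": 0.006,"y": 0,"z": 0.004,"turn": 0},
  {"claw": 0.3,"x": 0,"y": 0,"z": 0,"turn": 0},
  {"claw": 1,"x": 0,"y": 0,"z": 0,"turn": 0},
  {"claw": 1,"x": 0,"y": 0,"z": 0,"turn": 0},
  {"claw": 1,"x": 0,"y": 0,"z": 0,"turn": 0},
  {"claw": 1,"x": 0,"y": 0,"z": 0,"turn": 0},
  {"claw": 1,"x": 0,"y": 0,"z": 0,"turn": 0},
  {"claw": 1,"x": 0,"y": 0,"z": 0,"turn": 0},
  {"claw": 1,"x": 0,"y": 0,"z": 0,"turn": 0},
  {"claw": 1,"x": 0,"y": 0,"z": 0,"turn": 0},
], newtons=35)

```text
time: 4.15
tool_pos: [0.4826, 0.1017, 0.0045]
tcp_rot: [-0.041, 3.14, 0.0]
wrist_force: [-3.0, 0.8, 8.4]
width: 0.468
```

Run:
```python
from h import *
go(.482,.1012,.004,1.5)
im=snap('side','s2.png')
cv2.imwrite('pics/s2c.png',cv2.resize(im[110:240,220:400,::-1],None,fx=4,fy=4,interpolation=cv2.INTER_CUBIC))
```

```text
t 4.15 pos [0.4826 0.1017 0.0045] yaxis 91.5 w 0.468 F [-3.   0.8  8.4] q6 -1.44
turn -0.0 shift [ 0.0006 -0.0005  0.0005] tilt [ 0.001  0.    -1.   ]
```

View pics/s2c.png

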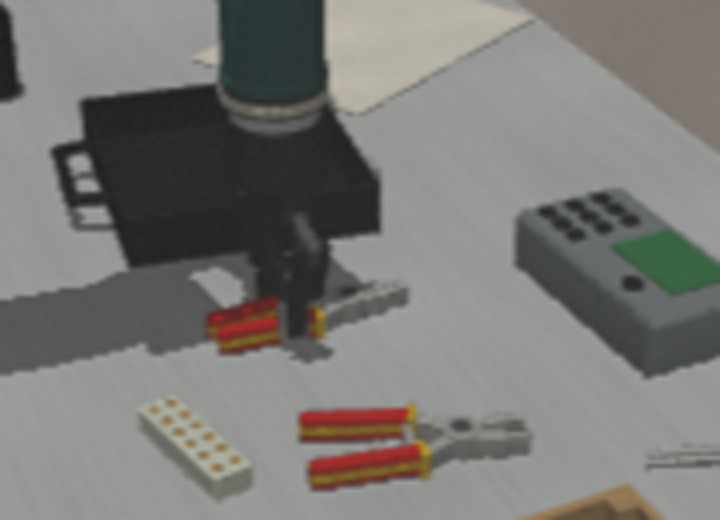

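Opening is 0.468 × 85 ≈ 40 mm and the picture shows the handles together, so the left pair is free and shut. It goes to the stock tray.

Emit:
jog_arm([
  {"claw": 1,"x": 0,"y": 0,"z": -0.02,"turn": 0},
  {"claw": 1,"x": 0,"y": 0,"z": -0.03,"turn": 0},
  {"claw": 1,"x": 0,"y": 0,"z": -0.04,"turn": 0},
  {"claw": 1,"x": 0,"y": 0,"z": -0.03,"turn": 4},
  {"claw": 1,"x": 0,"y": 0,"z": 0,"turn": 3.5},
  {"claw": 1,"x": 0,"y": 0,"z": 0,"turn": 0},
])

```text
time: 4.95
tool_pos: [0.4815, 0.1014, 0.1231]
tcp_rot: [-0.164, -3.137, 0.0]
wrist_force: [0.5, -0.4, -2.9]
width: 0.468
```

Run:
```python
from h import *
go(.507,.378,.12,-6)
```

```text
t 4.95 pos [0.4815 0.1014 0.1231] yaxis 84.0 w 0.468 F [ 0.5 -0.4 -2.9] q6 -1.31
turn 0.0 shift [0.0035 0.2777 0.0031] tilt [-0. -0. -1.]
```

Emit:
jog_arm([
  {"claw": 1,"x": 0.0035,"y": 0.025,"z": 0,"turn": 0},
  {"claw": 1,"x": 0,"y": 0.045,"z": 0,"turn": 0},
  {"claw": 1,"x": 0,"y": 0.05,"z": 0,"turn": 0},
  {"claw": 1,"x": 0,"y": 0.05,"z": 0,"turn": 0},
  {"claw": 1,"x": 0,"y": 0.05,"z": 0,"turn": 0},
  {"claw": 1,"x": 0,"y": 0.038,"z": 0,"turn": 0},
  {"claw": 1,"x": 0,"y": 0.0197,"z": 0,"turn": 0},
  {"claw": 1,"x": 0,"y": 0,"z": 0,"turn": 0},
  {"claw": 1,"x": 0,"y": 0,"z": 0,"turn": 0},
])

```text
time: 6.08
tool_pos: [0.5069, 0.3767, 0.1224]
tcp_rot: [-0.165, -3.136, 0.003]
wrist_force: [-0.4, -0.5, -2.8]
width: 0.469
```

Run:
```python
from h import *
go(.507,.378,.0125,-6)
im=snap('top','t3.png')
cv2.imwrite('pics/t3c.png',cv2.resize(im[120:260,130:300,::-1],None,fx=4,fy=4,interpolation=cv2.INTER_CUBIC))
```

```text
t 6.08 pos [0.5069 0.3767 0.1224] yaxis 84.0 w 0.469 F [-0.4 -0.5 -2.8] q6 -0.87
turn -0.0 shift [-1.000e-04  1.500e-03  1.099e-01] tilt [-0.002 -0.002 -1.   ]
```

View pics/t3c.png

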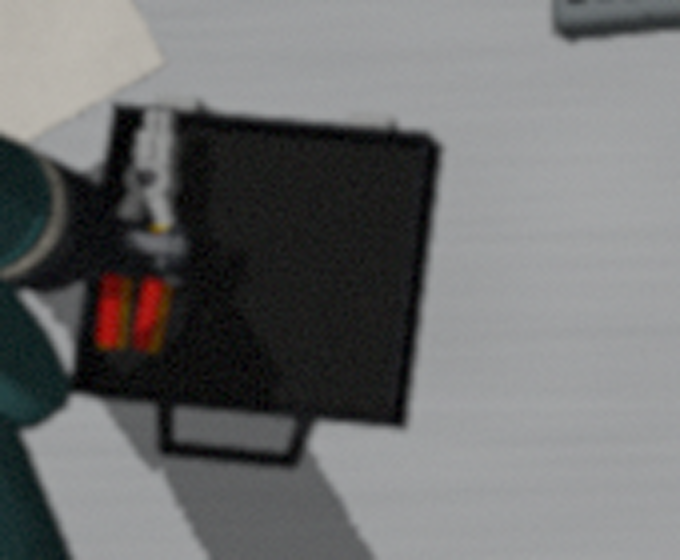

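Run:
```python
from h import *
for c in[(160,112),(108,350),(146,180),(122,348)]: print(ray('top',130+c[0]/4,120+c[1]/4,.135).round(3))
```

```text
[0.604 0.363 0.135]
[0.449 0.392 0.135]
[0.559 0.37  0.135]
[0.45  0.383 0.135]
```

Jaw tip at x = 0.604 and handle ends at 0.449, against tray inner walls at about 0.625 and 0.43. It fits, so I lower and release with a partial opening.

Emit:
jog_arm([
  {"claw": 1,"x": 0,"y": 0.0015,"z": 0.03,"turn": 0},
  {"claw": 1,"x": 0,"y": 0,"z": 0.04,"turn": 0},
  {"claw": 1,"x": 0,"y": 0,"z": 0.02,"turn": 0},
  {"claw": 1,"x": 0,"y": 0,"z": 0.01,"turn": 0},
  {"claw": 1,"x": 0,"y": 0,"z": 0.007,"turn": 0},
  {"claw": 1,"x": 0,"y": 0,"z": 0.002,"turn": 0},
  {"claw": 1,"x": 0,"y": 0,"z": 0,"turn": 0},
  {"claw": 1,"x": 0,"y": 0,"z": 0,"turn": 0},
])

```text
time: 7.12
tool_pos: [0.5082, 0.3801, 0.0152]
tcp_rot: [0.165, 3.136, 0.001]
wrist_force: [0.3, 0.1, -3.0]
width: 0.47
```

Run:
```python
from h import *
go(.507,.378,.0125,-6)
```

```text
t 7.12 pos [0.5082 0.3801 0.0152] yaxis 84.0 w 0.47 F [ 0.3  0.1 -3. ] q6 -0.86
turn -0.0 shift [ 0.001  -0.0022  0.0027] tilt [ 0.001  0.001 -1.   ]
```

Emit:
jog_arm([
  {"claw": 1,"x": 0,"y": -0.002,"z": 0.002,"turn": 0},
  {"claw": 1,"x": 0,"y": 0,"z": 0.001,"turn": 0},
  {"claw": 1,"x": 0,"y": 0,"z": 0.001,"turn": 0},
  {"claw": 0.35,"x": 0,"y": 0,"z": 0,"turn": 0},
  {"claw": 0.35,"x": 0,"y": 0,"z": 0,"turn": 0},
  {"claw": 0.35,"x": 0,"y": 0,"z": 0,"turn": 0},
  {"claw": 0.35,"x": 0,"y": 0,"z": -0.02,"turn": 0},
  {"claw": 0.35,"x": 0,"y": 0,"z": -0.04,"turn": 0},
  {"claw": 0.35,"x": 0,"y": 0,"z": -0.05,"turn": 0},
  {"claw": 0.35,"x": 0,"y": 0,"z": -0.04,"turn": 0},
])

```text
time: 8.38
tool_pos: [0.5083, 0.3782, 0.1643]
tcp_rot: [0.165, 3.134, 0.003]
wrist_force: [0.2, 0.2, -0.0]
width: 0.647
```

Run:
```python
from h import *
go(.493,-.0753,.15,-14)
```

```text
t 8.38 pos [0.5083 0.3782 0.1643] yaxis 84.0 w 0.647 F [ 0.2  0.2 -0. ] q6 -0.87
turn 8.0 shift [-0.0949 -0.4437  0.0134] tilt [ 0.003  0.002 -1.   ]
```

Emit:
jog_arm([
  {"claw": 0,"x": 0,"y": 0,"z": 0,"turn": 8.5},
  {"claw": 0,"x": -0.012,"y": -0.0555,"z": 0,"turn": 0},
  {"claw": 0,"x": -0.012,"y": -0.0555,"z": 0,"turn": 0},
  {"claw": 0,"x": -0.012,"y": -0.0555,"z": 0,"turn": 0},
  {"claw": 0,"x": -0.012,"y": -0.0555,"z": 0,"turn": 0},
  {"claw": 0,"x": -0.012,"y": -0.0555,"z": 0,"turn": 0},
  {"claw": 0,"x": -0.012,"y": -0.0555,"z": 0,"turn": 0},
  {"claw": 0,"x": -0.012,"y": -0.0555,"z": 0,"turn": 0},
  {"claw": 0,"x": -0.012,"y": -0.0555,"z": 0,"turn": 0},
  {"claw": 0,"x": 0,"y": 0,"z": 0.01,"turn": 0},
])

```text
time: 9.62
tool_pos: [0.4903, -0.0801, 0.1528]
tcp_rot: [0.405, 3.11, -0.002]
wrist_force: [-0.1, 0.7, -0.6]
width: 1.002
```

Run:
```python
from h import *
go(.490,-.0753,.005,-14.5)
im=snap('top','t4.png'); snap('side','s4.png')
cv2.imwrite('pics/t4c.png',cv2.resize(im[130:250,140:300,::-1],None,fx=4,fy=4,interpolation=cv2.INTER_CUBIC))
hh=handles(im,'top',(150,150,245,230),.027); pair(hh)
```

```text
t 9.62 pos [ 0.4903 -0.0801  0.1528] yaxis 75.2 w 1.002 F [-0.1  0.7 -0.6] q6 -1.52
turn -0.3 shift [0.0022 0.0047 0.1478] tilt [ 0.005 -0.002 -1.   ]
grip px [179.7 197.1] xy [0.4902 0.3761] ang -6.8 LxW [0.083 0.054]Traceback (most recent call last):
  File "<stdin>", line 5, in <module>
  File "h.py", line 30, in pair
    (c1,d1,*_),(c2,d2,*_)=h
    ^^^^^^^^^^^^^^^^^^^^^
ValueError: not enough values to unpack (expected 2, got 1)
```

View pics/t4c.png

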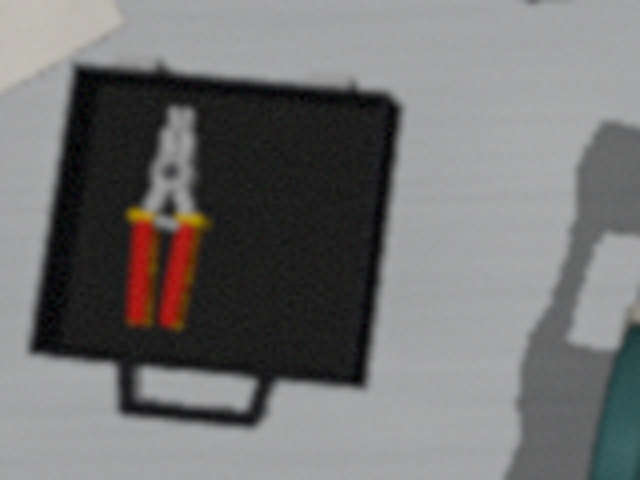

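The first pair lies flat in the stock tray with its handles parallel (shut), pivot at crop (171,170), well inside. Now the second pair.

Emit:
jog_arm([
  {"claw": 0,"x": 0.004,"y": 0.004,"z": 0.03,"turn": 0},
  {"claw": 0,"x": 0,"y": 0,"z": 0.05,"turn": 0},
  {"claw": 0,"x": 0,"y": 0,"z": 0.035,"turn": 0},
  {"claw": 0,"x": 0,"y": 0,"z": 0.015,"turn": 0},
  {"claw": 0,"x": 0,"y": 0,"z": 0,"turn": 0},
  {"claw": 0,"x": 0,"y": 0,"z": 0,"turn": 0},
])

```text
time: 10.48
tool_pos: [0.4879, -0.0713, 0.0219]
tcp_rot: [0.395, 3.114, -0.0]
wrist_force: [0.1, -0.1, -0.1]
width: 1.0
```

Run:
```python
from h import *
go(.490,-.0753,.005,-14.5)
im=snap('side','s5.png')
cv2.imwrite('pics/s5c.png',cv2.resize(im[150:260,240:400,::-1],None,fx=4,fy=4,interpolation=cv2.INTER_CUBIC))
```

```text
t 10.47 pos [ 0.4879 -0.0713  0.0219] yaxis 75.5 w 1.0 F [ 0.1 -0.1 -0.1] q6 -1.51
turn 0.0 shift [-0.003  -0.0034  0.0169] tilt [ 0.003 -0.    -1.   ]
```

View pics/s5c.png

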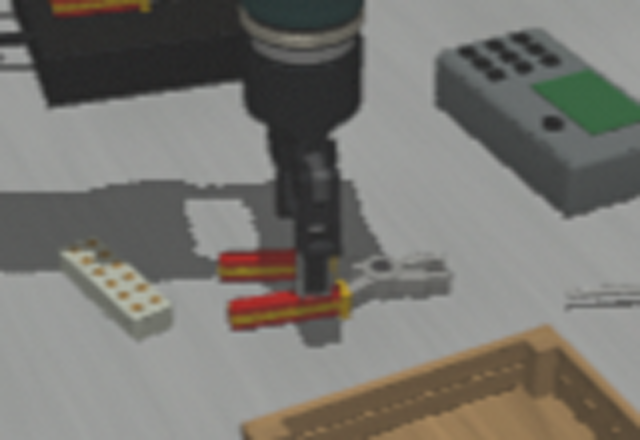

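Near finger tip at crop (316,290) is still about 30 mm up. Projected down it clears the near handle. I apply the −3.4 mm y correction and descend.

Emit:
jog_arm([
  {"claw": 0,"x": 0,"y": -0.0035,"z": 0,"turn": 0},
  {"claw": 0,"x": 0,"y": 0,"z": 0.009,"turn": 0},
  {"claw": 0,"x": 0,"y": 0,"z": 0.008,"turn": 0},
  {"claw": 0.3,"x": 0,"y": 0,"z": 0,"turn": 0},
  {"claw": 1,"x": 0,"y": 0,"z": 0,"turn": 0},
  {"claw": 1,"x": 0,"y": 0,"z": 0,"turn": 0},
  {"claw": 1,"x": 0,"y": 0,"z": 0,"turn": 0},
  {"claw": 1,"x": 0,"y": 0,"z": 0,"turn": 0},
  {"claw": 1,"x": 0,"y": 0,"z": 0,"turn": 0},
  {"claw": 1,"x": 0,"y": 0,"z": 0,"turn": 0},
], newtons=35)

```text
time: 11.78
tool_pos: [0.4851, -0.0748, 0.0036]
tcp_rot: [-0.397, -3.116, 0.0]
wrist_force: [-3.1, 0.3, 5.4]
width: 0.628
```

Emit:
jog_arm([
  {"claw": 1,"x": 0,"y": 0,"z": 0,"turn": 0},
  {"claw": 1,"x": 0,"y": 0,"z": 0,"turn": 0},
  {"claw": 1,"x": 0,"y": 0,"z": 0,"turn": 0},
])

```text
time: 12.15
tool_pos: [0.4852, -0.0748, 0.0037]
tcp_rot: [-0.397, -3.116, 0.0]
wrist_force: [-3.4, -0.1, 5.1]
width: 0.627
```

Run:
```python
from h import *
go(.490,-.0753,.005,-14.5)
im=snap('side','s6.png')
cv2.imwrite('pics/s6c.png',cv2.resize(im[150:260,240:400,::-1],None,fx=4,fy=4,interpolation=cv2.INTER_CUBIC))
```

```text
t 12.15 pos [ 0.4852 -0.0748  0.0037] yaxis 75.5 w 0.627 F [-3.4 -0.1  5.1] q6 -1.52
turn -0.0 shift [-0.0048  0.0007 -0.0013] tilt [-0. -0. -1.]
```

View pics/s6c.png

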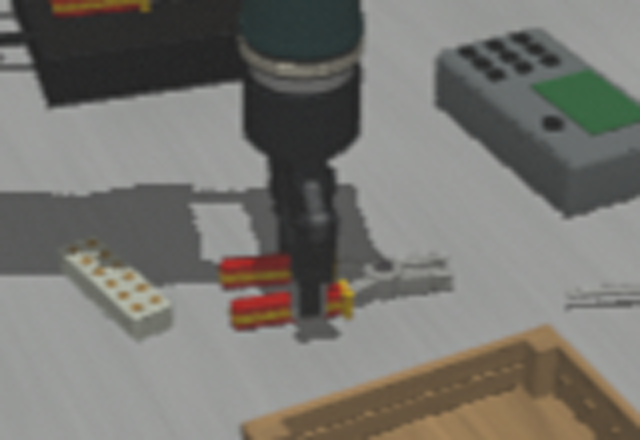

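Opening is 0.627 × 85 ≈ 53 mm under 35 N and the handles are still apart, so the second pair is seized. It goes to the centre of the repair crate.

Emit:
jog_arm([
  {"claw": 1,"x": 0,"y": 0,"z": -0.02,"turn": 0},
  {"claw": 1,"x": 0,"y": 0,"z": -0.03,"turn": 0},
  {"claw": 1,"x": 0,"y": 0,"z": -0.04,"turn": 0},
  {"claw": 1,"x": 0,"y": 0,"z": -0.03,"turn": -5},
  {"claw": 1,"x": 0,"y": 0,"z": 0,"turn": -6},
  {"claw": 1,"x": 0,"y": 0,"z": 0,"turn": -5.5},
  {"claw": 1,"x": 0,"y": 0,"z": 0,"turn": 0},
])

```text
time: 13.08
tool_pos: [0.4848, -0.0747, 0.1227]
tcp_rot: [0.053, -3.14, -0.0]
wrist_force: [-0.5, -0.2, -2.1]
width: 0.623
```

Run:
```python
from h import *
go(.473,-.332,.12,2)
```

```text
t 13.07 pos [ 0.4848 -0.0747  0.1227] yaxis 91.9 w 0.623 F [-0.5 -0.2 -2.1] q6 -1.81
turn -0.1 shift [ 0.0208 -0.2567  0.0027] tilt [-0.001  0.    -1.   ]
```

Emit:
jog_arm([
  {"claw": 1,"x": 0.004,"y": -0.025,"z": 0,"turn": 0},
  {"claw": 1,"x": 0.004,"y": -0.04,"z": 0,"turn": 0},
  {"claw": 1,"x": 0.004,"y": -0.05,"z": 0,"turn": 0},
  {"claw": 1,"x": 0.004,"y": -0.05,"z": 0,"turn": 0},
  {"claw": 1,"x": 0.004,"y": -0.045,"z": 0,"turn": 0},
  {"claw": 1,"x": 0.001,"y": -0.03,"z": 0,"turn": 0},
  {"claw": 1,"x": 0,"y": -0.0165,"z": 0,"turn": 0},
  {"claw": 1,"x": 0,"y": 0,"z": 0,"turn": 0},
  {"claw": 1,"x": 0,"y": 0,"z": 0,"turn": 0},
])

```text
time: 14.2
tool_pos: [0.473, -0.3306, 0.1229]
tcp_rot: [0.055, -3.14, -0.002]
wrist_force: [1.0, 0.6, -1.7]
width: 0.625
```

Run:
```python
from h import *
go(.473,-.332,.0117,2)
im=snap('top','t7.png')
cv2.imwrite('pics/t7c.png',cv2.resize(im[120:260,360:520,::-1],None,fx=4,fy=4,interpolation=cv2.INTER_CUBIC))
```

```text
t 14.2 pos [ 0.473  -0.3306  0.1229] yaxis 92.0 w 0.625 F [ 1.   0.6 -1.7] q6 -2.26
turn -0.0 shift [-0.     -0.0015  0.1112] tilt [-0.001  0.001 -1.   ]
```

View pics/t7c.png

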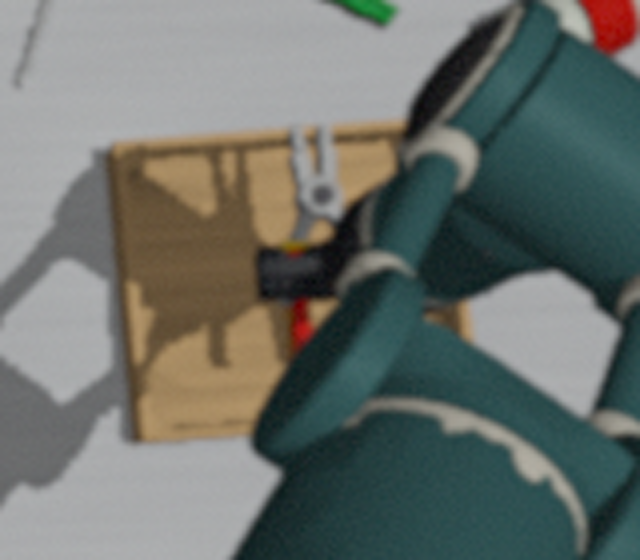

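Run:
```python
from h import *
for c in[(298,128),(326,128),(322,193)]: print(ray('top',360+c[0]/4,120+c[1]/4,.135).round(3))
for c in[(110,148),(125,440)]: print(ray('top',360+c[0]/4,120+c[1]/4,.045).round(3))
```

```text
[ 0.572 -0.318  0.135]
[ 0.572 -0.336  0.135]
[ 0.53  -0.33   0.135]
[ 0.584 -0.213  0.045]
[ 0.381 -0.214  0.045]
```

Emit:
jog_arm([
  {"claw": 1,"x": 0,"y": -0.0015,"z": 0.01,"turn": 0},
  {"claw": 1,"x": 0,"y": 0,"z": 0.02,"turn": 0},
])

```text
time: 14.5
tool_pos: [0.4741, -0.3333, 0.0933]
tcp_rot: [-0.056, 3.139, -0.002]
wrist_force: [-0.1, -1.0, -2.5]
width: 0.622
```

Jaw tips are at x = 0.572 and the front inner wall at about 0.58, so I shift back 7 mm while lowering.

Emit:
jog_arm([
  {"claw": 1,"x": 0.007,"y": 0,"z": 0.02,"turn": 0},
  {"claw": 1,"x": 0,"y": 0,"z": 0.03,"turn": 0},
  {"claw": 1,"x": 0,"y": 0,"z": 0.015,"turn": 0},
  {"claw": 1,"x": 0,"y": 0,"z": 0.009,"turn": 0},
  {"claw": 1,"x": 0,"y": 0,"z": 0.004,"turn": 0},
  {"claw": 1,"x": 0,"y": 0,"z": 0,"turn": 0},
  {"claw": 1,"x": 0,"y": 0,"z": 0,"turn": 0},
])

```text
time: 15.38
tool_pos: [0.4669, -0.3342, 0.0162]
tcp_rot: [-0.054, 3.14, -0.002]
wrist_force: [0.5, -1.0, -3.0]
width: 0.623
```

Run:
```python
from h import *
go(.466,-.332,.0117,2)
```

```text
t 15.38 pos [ 0.4669 -0.3342  0.0162] yaxis 92.0 w 0.623 F [ 0.5 -1.  -3. ] q6 -2.27
turn -0.0 shift [0.0009 0.0022 0.0045] tilt [ 0.001 -0.001 -1.   ]
```

Emit:
jog_arm([
  {"claw": 1,"x": 0,"y": 0,"z": 0.002,"turn": 0},
  {"claw": 1,"x": 0,"y": 0,"z": 0.0015,"turn": 0},
  {"claw": 1,"x": 0,"y": 0,"z": 0.001,"turn": 0},
  {"claw": 1,"x": 0,"y": 0,"z": 0,"turn": 0},
  {"claw": 0.15,"x": 0,"y": 0,"z": 0,"turn": 0},
  {"claw": 0.15,"x": 0,"y": 0,"z": 0,"turn": 0},
  {"claw": 0.15,"x": 0,"y": 0,"z": 0,"turn": 0},
  {"claw": 0.15,"x": 0,"y": 0,"z": -0.02,"turn": 0},
  {"claw": 0.15,"x": 0,"y": 0,"z": -0.04,"turn": 0},
  {"claw": 0.15,"x": 0,"y": 0,"z": -0.05,"turn": 0},
])

```text
time: 16.62
tool_pos: [0.4657, -0.3332, 0.1222]
tcp_rot: [0.054, -3.14, -0.001]
wrist_force: [-0.3, 0.3, 0.7]
width: 0.849
```

Emit:
jog_arm([
  {"claw": 0.15,"x": 0,"y": 0,"z": -0.05,"turn": 0},
  {"claw": 0.15,"x": 0,"y": 0.05,"z": -0.03,"turn": 0},
  {"claw": 0.15,"x": 0,"y": 0.06,"z": 0,"turn": 0},
  {"claw": 0.15,"x": 0,"y": 0.06,"z": 0,"turn": 0},
  {"claw": 0.15,"x": 0,"y": 0.06,"z": 0,"turn": 0},
  {"claw": 0.15,"x": 0,"y": 0.06,"z": 0,"turn": 0},
  {"claw": 0.15,"x": 0,"y": 0.04,"z": 0,"turn": 0},
  {"claw": 0.15,"x": 0,"y": 0,"z": 0,"turn": 0},
  {"claw": 0.15,"x": 0,"y": 0,"z": 0,"turn": 0},
])

```text
time: 17.75
tool_pos: [0.4551, -0.0041, 0.2018]
tcp_rot: [-0.056, 3.14, -0.001]
wrist_force: [0.1, -1.1, -0.3]
width: 0.853
```

Run:
```python
from h import *
go(.466,-.332,.0117,2)
a=snap('top','t8.png'); b=snap('side','s8.png')
c1=cv2.resize(a[130:250,140:490,::-1],None,fx=2.28,fy=2.28,interpolation=cv2.INTER_CUBIC)
c2=cv2.resize(b[110:350,220:500,::-1],None,fx=1.3,fy=1.3,interpolation=cv2.INTER_CUBIC)
o=np.zeros((c1.shape[0]+c2.shape[0],798,3),np.uint8); o[:c1.shape[0],:c1.shape[1]]=c1; o[c1.shape[0]:,:c2.shape[1]]=c2
cv2.imwrite('pics/f8.png',o); print(o.shape)
```

```text
t 17.75 pos [ 0.4551 -0.0041  0.2018] yaxis 92.0 w 0.853 F [ 0.1 -1.1 -0.3] q6 -1.67
turn 0.0 shift [ 0.0009 -0.3279  0.1904] tilt [ 0.002 -0.001 -1.   ]
(586, 798, 3)
```

View pics/f8.png

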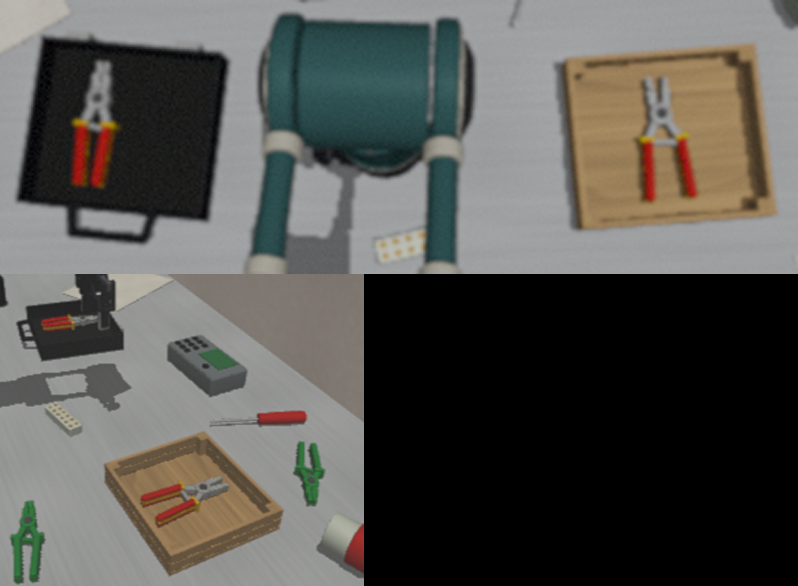

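The shut pair lies flat in the stock tray, with its pivot at (97,98). The open pair lies flat in the repair crate, with its pivot at (662,114). The bystanders look unmoved and the arm is clear.

```bash
python3 -c "
from workcell import bot
print(bot.finish_job())"
```

```text
the job is handed in; nothing more can be done
None
```

Both pairs of pliers are tested and sorted, and the job was handed in at about 17.8 s of the 51 s; no verdict is reported.

- **Left pair:** it closed to about 40 mm under a 35 N grip, so it was free. It lies shut in the stock tray.
- **Right pair:** it jammed at about 53 mm under 35 N, so it is seized. It lies still open in the repair crate.

**Last checks:** the final top and side pictures show both pairs lying flat, with their pivots well inside the trays. The tester and screwdriver look unmoved, as does the terminal strip. The gripper was about 0.2 m up and touching nothing.

**Disagreements and failures:**
- The first two move calls were refused because rows left out some of the keys.
- For the right pair, the two camera views differed by about 4° in heading. For both pairs, the pivot found from the grips and the one read off the picture differed by up to about 7 mm. Both grasps still worked.
- After the left pair was placed, the numeric handle check failed because its two grips merged into one patch. I judged that pair shut from the finger opening and the picture.

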